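# Turn the row of hulls from the drying rack round onto the bottling rack

## Robot

A 6-joint arm with a two-finger parallel gripper is mounted at the origin on the work surface. World frame = base frame: x ahead of the robot, y to its left, z up, the work surface at z = 0. Lengths are in m, angles in rad, forces in N, time in s.
With the tool pointing down it reaches from about 0.3 to 0.875 m from the base axis. Payload 6.4 kg.
Tool frame: the origin (TCP) lies midway between the tips of the shut fingers; the grasp point (between the pads) lies 19 mm behind it; z points along the fingers, y is the line along which they close (so a half turn about z gives the same grasp; the last joint's range is limited). The gripper opens to 85 mm and grips with 20 to 120 N. Pads are 22 mm wide; open, the fingers measure 114 mm over their backs; the gripper's body (76 mm by 85 mm) begins 54 mm behind the grasp point. The pads swing forward as they close: fully open they stand 13 mm farther back than shut.
Start: joints at [-1.424, 0.181, 1.607, -0, 1.354, -0.206], TCP at [0.199, -0.54, 0.231] pointing down, gripper open.
Joint ranges: [-2.99, 2.99], [-0.89, 2.07], [0.3, 2.58], [-1.14, 4.28], [0, 2.63], [-3.12, 3.12]. Speed limits (rad/s): [2.57, 2.57, 3.01, 3.14, 3.14, 3.14].

## Interface

Orientations are given as a unit quaternion [w, x, y, z].
In Python, from rig import manip gives the robot as it stands.
- The arm moves only by the tool arm_command, never from a script. Its argument "plan" is a list of rows, each an object with "translation": the shift along the tool's x, y, z in m, a list of three; "roll": the turn about the tool's z in degrees. A call has 1 to 12 rows; each row is the pose to reach, as a shift and turn from the pose commanded when the call began, along the tool's axes at that moment; what a row does not reach only later rows make up. A row lasts 1/12 s, in which the tool goes at most 41.7 mm and 7.16 degrees, less where a joint would pass 70% of its speed; a pose out of reach is approached as far as the arm can. A call with a gripper value outside its range is refused whole. "jaw" is the finger opening in m, from 0 to 0.0854, set as the call begins (left out, the last holds). The fingers move at their own pace and stop on an object; "newtons" is the grip in N (left out, the last holds). Time passes only in rows, so rows that repeat a pose let the fingers close. It gives the time, the measured TCP pose, the force, the opening and the grip force at its end, in the units of the state.
- manip.sense(): the state, without advancing time (a new reading comes with each control period).
- manip.get_image(name): name is "scene" or "top"; returns the picture (400x640x3 uint8, red, green, blue); there is no depth.
- manip.calibration(name): a dict with "vfov" (degrees; the focal length in pixels is half the picture's height over the tangent of half this angle, whatever the lens; pixels are square), "cx", "cy" (the principal point, pixels), "R" (3x3) and "t" (3): a world point X has camera coordinates R X + t. Camera axes: x right, y down, z forward; pixel columns grow to the right and rows downward; lengths in m; the calibration is good to about 2 mm. A picture is of the moment at which its call begins. calibration takes no time and is no camera call.
- manip.finish_job(): hands the job in; it is judged then, once.
The state is a dict: "time_s": time; "q": joint angles; "qvel": joint speeds; "effort": joint torques, N m; "ee_pos": TCP position; "orientation": TCP orientation; "wrist_force": force on the tool from outside, world axes, zero at the start; "wrist_torque": the same for the moment, N m; "finger_gap": opening from 0.0 (shut) to 1.0 (fully open); "finger_force": force on a finger pad.
Only numpy, scipy, OpenCV 4.12 (cv2) and the standard library are available. Lean on these libraries where they do the work, as an engineer would, in place of code of your own. Each camera call takes 0.05 s, during which the arm holds its last target. There are 200 camera calls.

## Task

Move the four painted hulls from the tiles of the dark drying rack to the cork beds of the white bottling rack in reverse order: the hull at the left end of the drying rack goes on the right-hand end bed, its neighbour on the next bed, and so on to the last. Set each one upright, squarely along the middle of its own bed and let go, and leave the flask and the tweezers where they are.

Things in the scene. Friction and masses are not known exactly. Their poses are not given: they have to be found in the camera images.
- hull_red_mid (a point): red painted toy-size ship hull, flat-bottomed, 56 mm long (its x, pointed bow at +x), 20 mm wide (its y) with upright parallel sides amidships (from 18 mm behind to 10 mm ahead of the centre), 20 mm high, plus a white deckhouse and two mast stubs up to 6 mm on its deck; about 30 g. The point is the hull's centre, 10 mm above its underside. It starts standing on the tile with red ends
- hull_blue_mid (a point): blue painted toy-size ship hull, flat-bottomed, 56 mm long (its x, pointed bow at +x), 20 mm wide (its y) with upright parallel sides amidships (from 18 mm behind to 10 mm ahead of the centre), 20 mm high, plus a white deckhouse and two mast stubs up to 6 mm on its deck; about 30 g. The point is the hull's centre, 10 mm above its underside. It starts standing on the tile with blue ends
- hull_green_mid (a point): green painted toy-size ship hull, flat-bottomed, 56 mm long (its x, pointed bow at +x), 20 mm wide (its y) with upright parallel sides amidships (from 18 mm behind to 10 mm ahead of the centre), 20 mm high, plus a white deckhouse and two mast stubs up to 6 mm on its deck; about 30 g. The point is the hull's centre, 10 mm above its underside. It starts standing on the tile with green ends
- hull_yellow_mid (a point): yellow painted toy-size ship hull, flat-bottomed, 56 mm long (its x, pointed bow at +x), 20 mm wide (its y) with upright parallel sides amidships (from 18 mm behind to 10 mm ahead of the centre), 20 mm high, plus a white deckhouse and two mast stubs up to 6 mm on its deck; about 30 g. The point is the hull's centre, 10 mm above its underside. It starts standing on the tile with yellow ends
- tile_red: fixed white tile on the drying rack, 88 x 44 x 3 mm (x, y, z), with a 10 mm red strip at each short end; the red hull starts on it. Origin at the centre of its underside, axes parallel to the drying rack's
- tile_blue: fixed white tile on the drying rack, 88 x 44 x 3 mm (x, y, z), with a 10 mm blue strip at each short end; the blue hull starts on it. Origin at the centre of its underside, axes parallel to the drying rack's
- tile_green: fixed white tile on the drying rack, 88 x 44 x 3 mm (x, y, z), with a 10 mm green strip at each short end; the green hull starts on it. Origin at the centre of its underside, axes parallel to the drying rack's
- tile_yellow: fixed white tile on the drying rack, 88 x 44 x 3 mm (x, y, z), with a 10 mm yellow strip at each short end; the yellow hull starts on it. Origin at the centre of its underside, axes parallel to the drying rack's
- drying_rack: fixed dark wooden board, 94 x 306 x 12 mm (x, y, z), carrying the four tiles in a row along its y, at y = -111, -37, +37 and +111 mm in an order that changes. Origin at the centre of its underside; +y points to the robot's left (within 0.1 rad), +x away from the robot
- bottling_rack: fixed white wooden board, 94 x 306 x 12 mm (x, y, z), with four empty brown cork beds at y = -111, -37, +37, +111 mm, x = 0, each 78 (x) by 36 mm (y), tops 15 mm above the board's underside; brass rails 6 mm wide along x = -44 and +44 mm, tops at 22 mm. Origin: centre of the underside; +y to the robot's left (within 0.1 rad), +x away from it. Either rack may be the nearer one
- tweezers: long steel reach tweezers, 220 x 12 x 8 mm, lying along y on the desk in the gap between the two racks; a bystander. Origin at the middle of the underside
- flask: clear pear-shaped glass flask standing on the desk to the left, 112 mm across, 182 mm high; a bystander. Origin at the centre of its foot

How it is judged:
At the end, for the whole second after the job is handed in: Each hull rests upright on the bed mirroring its own-coloured tile's place (leftmost tile, rightmost bed): within 11 mm of the bed centre across, 13 mm along, 4 mm in height, 0.25 rad of the bed's line, tilt under 0.15 rad, slower than 0.02 m/s (((y of tile_red in the frame of drying_rack between -0.131 and -0.091 m and y of hull_red_mid in the frame of bottling_rack between 0.1 and 0.122 m) or (y of tile_red in the frame of drying_rack between -0.057 and -0.017 m and y of hull_red_mid in the frame of bottling_rack between 0.026 and 0.048 m) or (y of tile_red in the frame of drying_rack between 0.017 and 0.057 m and y of hull_red_mid in the frame of bottling_rack between -0.048 and -0.026 m) or (y of tile_red in the frame of drying_rack between 0.091 and 0.131 m and y of hull_red_mid in the frame of bottling_rack between -0.122 and -0.1 m)) and x of hull_red_mid in the frame of bottling_rack between -0.013 and 0.013 m and z of hull_red_mid in the frame of bottling_rack between 0.021 and 0.029 m and angle between the x axis of each of hull_red_mid, hull_blue_mid, hull_green_mid, hull_yellow_mid and the x axis of bottling_rack, either way round below 0.25 rad and angle between each of hull_red_mid, hull_blue_mid, hull_green_mid, hull_yellow_mid's own z axis and vertical below 0.15 rad and linear speed of each of hull_red, hull_blue, hull_green, hull_yellow below 0.02 m/s and ((y of tile_blue in the frame of drying_rack between -0.131 and -0.091 m and y of hull_blue_mid in the frame of bottling_rack between 0.1 and 0.122 m) or (y of tile_blue in the frame of drying_rack between -0.057 and -0.017 m and y of hull_blue_mid in the frame of bottling_rack between 0.026 and 0.048 m) or (y of tile_blue in the frame of drying_rack between 0.017 and 0.057 m and y of hull_blue_mid in the frame of bottling_rack between -0.048 and -0.026 m) or (y of tile_blue in the frame of drying_rack between 0.091 and 0.131 m and y of hull_blue_mid in the frame of bottling_rack between -0.122 and -0.1 m)) and x of hull_blue_mid in the frame of bottling_rack between -0.013 and 0.013 m and z of hull_blue_mid in the frame of bottling_rack between 0.021 and 0.029 m and ((y of tile_green in the frame of drying_rack between -0.131 and -0.091 m and y of hull_green_mid in the frame of bottling_rack between 0.1 and 0.122 m) or (y of tile_green in the frame of drying_rack between -0.057 and -0.017 m and y of hull_green_mid in the frame of bottling_rack between 0.026 and 0.048 m) or (y of tile_green in the frame of drying_rack between 0.017 and 0.057 m and y of hull_green_mid in the frame of bottling_rack between -0.048 and -0.026 m) or (y of tile_green in the frame of drying_rack between 0.091 and 0.131 m and y of hull_green_mid in the frame of bottling_rack between -0.122 and -0.1 m)) and x of hull_green_mid in the frame of bottling_rack between -0.013 and 0.013 m and z of hull_green_mid in the frame of bottling_rack between 0.021 and 0.029 m and ((y of tile_yellow in the frame of drying_rack between -0.131 and -0.091 m and y of hull_yellow_mid in the frame of bottling_rack between 0.1 and 0.122 m) or (y of tile_yellow in the frame of drying_rack between -0.057 and -0.017 m and y of hull_yellow_mid in the frame of bottling_rack between 0.026 and 0.048 m) or (y of tile_yellow in the frame of drying_rack between 0.017 and 0.057 m and y of hull_yellow_mid in the frame of bottling_rack between -0.048 and -0.026 m) or (y of tile_yellow in the frame of drying_rack between 0.091 and 0.131 m and y of hull_yellow_mid in the frame of bottling_rack between -0.122 and -0.1 m)) and x of hull_yellow_mid in the frame of bottling_rack between -0.013 and 0.013 m and z of hull_yellow_mid in the frame of bottling_rack between 0.021 and 0.029 m); the robot touches nothing.
It fails at once if the flask was shifted by more than 20 mm or tipped (distance of flask from where it was at the start of the episode above 0.02 m or angle between flask's own z axis and vertical above 0.3 rad).
It fails at once if the tweezers were shifted by more than 25 mm (distance of tweezers from where it was at the start of the episode above 0.025 m).
It also fails if it takes over 88 s, if anything falls off the work surface, if the arm or the gripper's body presses on something with over 40 N, if the wrist force passes 120 N, or if a joint passes its speed limit or range.

## Working session

There is one attempt and no reset: what is moved stays moved. The work goes in short steps, Python scripts to look and compute and a tool call to move; the robot and the scene stay as the last step left them, time stands still between calls to the robot, and variables do not carry over. Pictures are saved under pics/ and viewed, at most 14 in all, crops included, and the job is handed in when it is done.

Besides the shell and the picture viewer there is one more tool, called after ">>>" in YAML: its name, and indented under it one key for each argument. arm_command: Moves the arm, as the interface text tells. Its arguments: {"type":"object","properties":{"plan":{"type":"array"},"jaw":{"type":"number"},"newtons":{"type":"number"}},"required":["plan"]}

```bash
mkdir -p pics; ls; python3 - <<'E'
from rig import manip
import cv2
for n in("top","scene"):
    im=manip.get_image(n); cv2.imwrite(f"pics/{n}0.png",im[:,:,::-1])
    c=manip.calibration(n); print(n,c)
print(manip.sense())
E
```

```text
pics
top {'vfov': 45.81278036159058, 'cx': 315.33553921739787, 'cy': 203.0121023554734, 'R': array([[ 0.00805584, -0.99969686,  0.02326585],
       [-0.99413027, -0.01051694, -0.10767732],
       [ 0.10788937, -0.02226186, -0.99391363]]), 't': array([0.0884709 , 0.54809401, 0.89870013])}
scene {'vfov': 46.26179943778758, 'cx': 305.6049571528046, 'cy': 194.79964185743233, 'R': array([[ 0.03776343,  0.9991491 ,  0.01658319],
       [ 0.54551956, -0.0067085 , -0.83807124],
       [-0.83724688,  0.0406949 , -0.54530871]]), 't': array([-0.12346829, -0.27343982,  1.60205292])}
{'time_s': 0.1, 'q': array([-1.42426997e+00,  1.81491573e-01,  1.60791445e+00, -5.44306954e-05,
        1.35380271e+00, -2.06304437e-01]), 'qvel': array([-0.00083638, -0.00241115, -0.00153015,  0.00223775, -0.00055792,
       -0.00013706]), 'effort': array([ 3.36184958e-04, -4.45875335e+01, -3.52238274e+01, -2.81754537e-04,
        4.17408737e-03,  7.01414990e-06]), 'ee_pos': array([ 0.1986168 , -0.53906858,  0.23045717]), 'orientation': array([-8.08472542e-04,  9.84477766e-01,  1.75507475e-01, -2.41258852e-06]), 'wrist_force': array([0.09727099, 0.67527902, 0.17142496]), 'wrist_torque': array([-0.00494172,  0.00613604, -0.01622141]), 'finger_force': 0.0, 'finger_gap': 0.9978582668455254}
```

View pics/top0.png

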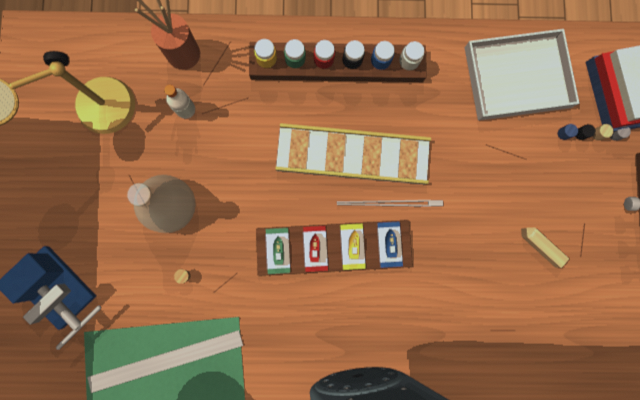

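View pics/scene0.png

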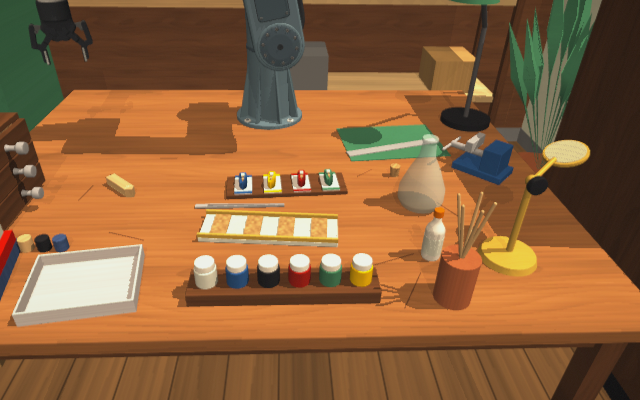

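The top view shows +y to the left. The drying rack (near, rows 222–275) holds green, red, yellow and blue from left to right (cols 278, 315, 353, 392). The bottling rack is the farther one, rows 125–183, cols 277–431. The scene view agrees, with the flask to the robot's left and the tweezers between the racks.

```bash
cat > h.py <<'E'
import numpy as np, cv2
from rig import manip
def ray(n,u,v,z):
    c=manip.calibration(n); R=np.array(c["R"]);t=np.array(c["t"])
    f=200/np.tan(np.radians(c["vfov"]/2))
    C=-R.T@t; d=R.T@np.array([(u-c["cx"])/f,(v-c["cy"])/f,1])
    return C+d*(z-C[2])/d[2]
def proj(n,X):
    c=manip.calibration(n); f=200/np.tan(np.radians(c["vfov"]/2))
    p=np.array(X)@np.array(c["R"]).T+np.array(c["t"])
    return p[...,:2]/p[...,2:]*f+[c["cx"],c["cy"]]
def crop(im,x,y,w,h,s,name):
    cv2.imwrite(name,cv2.resize(im[y:y+h,x:x+w,::-1],None,fx=s,fy=s,interpolation=cv2.INTER_CUBIC))
E
python3 - <<'E'
from h import *
im=manip.get_image("top"); np.save("top0.npy",im)
crop(im,250,115,200,75,4,"pics/a.png"); crop(im,250,210,200,75,4,"pics/b.png")
for n,uv in dict(dTL=(257,228),dTR=(410,221),dBL=(258,275),dBR=(411,268)).items(): print(n,ray("top",*uv,.012).round(4))
for n,uv in dict(bTL=(279,125),bTR=(431,136),bBL=(277,173),bBR=(429,183)).items(): print(n,ray("top",*uv,.022).round(4))
E
```

```text
dTL [0.4981 0.2082 0.012 ]
dTR [ 0.5149 -0.096   0.012 ]
dBL [0.4062 0.2043 0.012 ]
dBR [ 0.422  -0.0967  0.012 ]
bTL [0.7045 0.1676 0.022 ]
bTR [ 0.6863 -0.1386  0.022 ]
bBL [0.607  0.1699 0.022 ]
bBR [ 0.5905 -0.1329  0.022 ]
```

View pics/a.png

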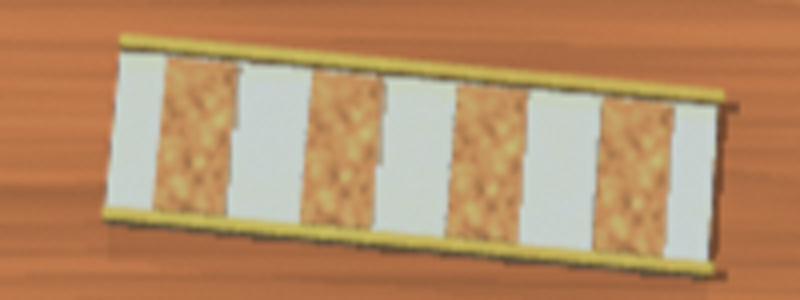

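View pics/b.png

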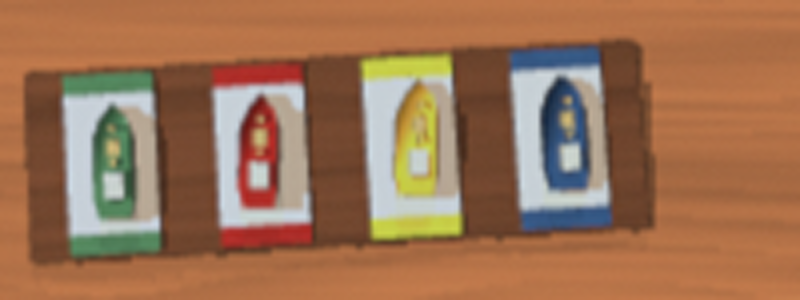

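The crops show all the edges clearly: cork beds at crop cols about 160–233 to 598–670, and tiles at 62–161 through 510–611. The hulls point roughly away from the robot with small individual yaws. Next I fit the poses.

```bash
cat > fit.py <<'E'
from h import *
from scipy.optimize import least_squares, minimize
def T(p,P): 
    c,s=np.cos(p[2]),np.sin(p[2]); P=np.array(P,float)
    return np.c_[p[0]+c*P[:,0]-s*P[:,1],p[1]+s*P[:,0]+c*P[:,1],P[:,2]]
def pose(P,uv,x0):
    r=least_squares(lambda p:(proj("top",T(p,P))-uv).ravel(),x0); return r.x,np.abs(r.fun).max()
def px(c,x,y): return (np.array(c)+.5)/4-.5+[x,y]
g=[(44,133),(44,89),(-44,133),(-44,89)]; b=[(44,-89),(44,-133),(-44,-89),(-44,-133)]
D,e1=pose(np.array([(x,y,15) for x,y in g+b])/1000,
 px([(62,78),(153,72),(70,257),(161,250),(510,51),(600,46),(522,230),(611,226)],250,210),[.46,.05,0])
B,e2=pose(np.array([(47,153,22),(47,-153,22),(-47,153,22),(-47,-153,22),(0,129,15),(0,93,15),(0,-93,15),(0,-129,15)])/1000,
 px([(121,34),(724,90),(102,216),(713,273),(160,135),(233,138),(597,175),(670,180)],250,115),[.65,.02,0])
print("D",D.round(4),e1,"B",B.round(4),e2)
OUT=[(28,0),(10,10),(-18,10),(-28,7),(-28,-7),(-18,-10),(10,-10)]
V=np.array([(x,y,z) for x,y in OUT for z in(15,35)])/1000
S=6
def hull(im,hue,center,V=V):
    u,v=proj("top",np.array([[*center,.03]]))[0]; u0,v0=int(u)-14,int(v)-20
    c=cv2.resize(im[v0:v0+40,u0:u0+28],None,fx=S,fy=S,interpolation=cv2.INTER_CUBIC)
    h=cv2.cvtColor(c,cv2.COLOR_RGB2HSV).astype(int)
    m=((np.minimum((h[...,0]-hue)%180,(hue-h[...,0])%180)<12)&(h[...,1]>110)).astype(np.uint8)
    k,lab,st,ce=cv2.connectedComponentsWithStats(m)
    j=min([i for i in range(1,k) if st[i,4]>1000],key=lambda i:np.hypot(*(ce[i]-[14*S,20*S])))
    pts=np.argwhere(lab==j)[:,::-1].astype(np.int32)
    m=cv2.fillConvexPoly(np.zeros_like(m),cv2.convexHull(pts),1)
    def cost(q):
        uv=(proj("top",T(q*[1,1,10],V))-[u0,v0]+.5)*S-.5
        w=cv2.fillConvexPoly(np.zeros_like(m),cv2.convexHull((uv*16).astype(np.int32)),1,shift=4)
        return (w!=m).sum()/m.sum()
    x0=np.array([*center,0])
    r=min((minimize(cost,x0+[0,0,a],method="Nelder-Mead",options=dict(initial_simplex=x0+[0,0,a]+np.array([[0,0,0],[.005,0,0],[0,.005,0],[0,0,.015]]))) for a in(-.015,0,.015)),key=lambda r:r.fun)
    return r.x*[1,1,10],r.fun
HUE=dict(green=68,red=0,yellow=28,blue=107)
if __name__=="__main__":
    im=np.load("top0.npy")
    for i,n in enumerate(HUE):
        y=[.111,.037,-.037,-.111][i]
        p,c=hull(im,HUE[n],T(D,[(0,y,0)])[0][:2])
        print(n,p.round(4),round(c,3),"tile",T(D,[(0,y,0)])[0][:2].round(4),"bed",T(B,[(0,-y,0)])[0][:2].round(4))
E
python3 fit.py
```

```text
D [0.4613 0.0561 0.065 ] 0.4206204766958308 B [ 0.6494  0.0175 -0.0811] 0.586002462821483Traceback (most recent call last):
  File "fit.py", line 39, in <module>
    p,c=hull(im,HUE[n],T(D,[(0,y,0)])[0][:2])
        ~~~~^^^^^^^^^^^^^^^^^^^^^^^^^^^^^^^^^
  File "fit.py", line 24, in hull
    j=min([i for i in range(1,k) if st[i,4]>1000],key=lambda i:np.hypot(*(ce[i]-[14*S,20*S])))
ValueError: min() iterable argument is empty
```

```bash
python3 - <<'E'
from h import *
im=np.load("top0.npy"); h=cv2.cvtColor(im,cv2.COLOR_RGB2HSV)
for u,v in [(277,246),(278,261),(277,229),(313,246),(314,228),(352,248),(351,227),(389,246),(388,225)]: print(u,v,im[v,u],h[v,u])
E
sed -i 's/>110)/>100)/;s/>1000\]/>500]/' fit.py; python3 fit.py
```

```text
277 246 [196 178 118] [ 23 101 196]
278 261 [ 81 130  91] [ 66  96 130]
277 229 [ 85 135  95] [ 66  94 135]
313 246 [170 100  70] [  9 150 170]
314 228 [174  46  40] [  1 196 174]
352 248 [186 192 156] [ 35  48 192]
351 227 [198 205  69] [ 32 169 205]
389 246 [ 83 102 132] [108  95 132]
388 225 [ 54  87 131] [107 150 131]
D [0.4613 0.0561 0.065 ] 0.4206204766958308 B [ 0.6494  0.0175 -0.0811] 0.586002462821483Traceback (most recent call last):
  File "fit.py", line 39, in <module>
    p,c=hull(im,HUE[n],T(D,[(0,y,0)])[0][:2])
        ~~~~^^^^^^^^^^^^^^^^^^^^^^^^^^^^^^^^^
  File "fit.py", line 24, in hull
    j=min([i for i in range(1,k) if st[i,4]>500],key=lambda i:np.hypot(*(ce[i]-[14*S,20*S])))
ValueError: min() iterable argument is empty
```

```bash
sed -i 's/>100)/>75)/;s/<12)/<14)/' fit.py; python3 fit.py
```

```text
D [0.4613 0.0561 0.065 ] 0.4206204766958308 B [ 0.6494  0.0175 -0.0811] 0.586002462821483
green [0.457  0.1652 0.0141] 0.261 tile [0.4541 0.1668] bed [ 0.6404 -0.0931]
red [ 0.4615  0.0945 -0.0322] 0.067 tile [0.4589 0.093 ] bed [ 0.6464 -0.0194]
yellow [ 0.4678  0.0176 -0.0309] 0.055 tile [0.4637 0.0192] bed [0.6524 0.0544]
blue [ 0.4719 -0.0546  0.0365] 0.153 tile [ 0.4685 -0.0547] bed [0.6584 0.1282]
```

```bash
cat > go.py <<'E'
import sys
from h import *
# usage: go.py x y z yaw_rad -> tool-frame shift (mm) and roll (deg)
x,y,z,yaw=map(float,sys.argv[1:5])
from scipy.spatial.transform import Rotation as Ro
s=manip.sense(); w=s["orientation"]; R=Ro.from_quat([w[1],w[2],w[3],w[0]]).as_matrix()
d=R.T@(np.array([x,y,z])-s["ee_pos"])
a=np.arctan2(R[1,0],R[0,0]); r=(a-yaw+np.pi)%(2*np.pi)-np.pi
print("t",round(s["time_s"],2),"pos",s["ee_pos"].round(4),"shift",d.round(4),"roll",round(np.degrees(r),1),"toolZ",R[:,2].round(3))
E
python3 - <<'E'
from fit import *
print(ray("top",165,205,.05))
for n,bw,st in [("green",(113,104),(115.5,218)),("red",(262,95),(257,208)),("yellow",(418,80),(415,195)),("blue",(564,77),(567,188))]:
    a=ray("top",*px(bw,250,210),.035);b=ray("top",*px(st,250,210),.035); d=a-b
    print(n,((a+b)/2).round(4),"len",np.hypot(*d[:2]).round(4),"yaw",np.arctan2(d[1],d[0]).round(3))
c=manip.calibration("top");print("cam",-np.array(c["R"]).T@c["t"])
E
python3 go.py 0.468 -0.055 0.12 0.065
```

```text
D [0.4613 0.0561 0.065 ] 0.4206204766958308 B [ 0.6494  0.0175 -0.0811] 0.586002462821483
[0.53810339 0.37950106 0.05      ]
green [0.4553 0.1644 0.035 ] len 0.0545 yaw 0.038
red [0.4604 0.0946 0.035 ] len 0.0542 yaw -0.036
yellow [0.4678 0.0189 0.035 ] len 0.0554 yaw -0.027
blue [ 0.4708 -0.0534  0.035 ] len 0.0535 yaw 0.018
cam [0.44720395 0.1142151  0.95018925]
t 0.15 pos [ 0.1986 -0.5392  0.2306] shift [ 0.42   -0.3611  0.1112] roll 16.5 toolZ [-0.     0.001 -1.   ]
```

>>> arm_command:
  plan:
    - {"translation": [0.014,-0.012,0.002],"roll": 1}
    - {"translation": [0.042,-0.036,0.006],"roll": 3}
    - {"translation": [0.07,-0.06,0.01],"roll": 5}
    - {"translation": [0.098,-0.084,0.016],"roll": 7}
    - {"translation": [0.126,-0.108,0.022],"roll": 9}
    - {"translation": [0.154,-0.132,0.03],"roll": 11}
    - {"translation": [0.182,-0.156,0.04],"roll": 13}
    - {"translation": [0.21,-0.18,0.05],"roll": 15}
    - {"translation": [0.238,-0.204,0.06],"roll": 17}
    - {"translation": [0.266,-0.228,0.07],"roll": 18}
    - {"translation": [0.294,-0.252,0.08],"roll": 18.5}
    - {"translation": [0.322,-0.276,0.09],"roll": 18.5}
  jaw: 0.05
  newtons: 30

```text
time_s: 1.15
ee_pos: [0.4059, -0.1676, 0.1409]
orientation: [0.0, 1.0, 0.015, 0.0]
wrist_force: [0.5, -0.5, -0.0]
finger_gap: 0.582
finger_force: 0.0
```

```bash
python3 go.py 0.467 -0.054 0.08 0.03
```

```text
t 1.15 pos [ 0.4059 -0.1676  0.1409] shift [ 0.0643 -0.1118  0.0609] roll -0.1 toolZ [ 0. -0. -1.]
```

>>> arm_command:
  plan:
    - {"translation": [0.016,-0.028,0.01],"roll": 0}
    - {"translation": [0.032,-0.056,0.025],"roll": 0}
    - {"translation": [0.048,-0.084,0.04],"roll": 0}
    - {"translation": [0.06,-0.104,0.055],"roll": 0}
    - {"translation": [0.064,-0.112,0.061],"roll": 0}
    - {"translation": [0.064,-0.112,0.061],"roll": 0}
    - {"translation": [0.064,-0.112,0.061],"roll": 0}

```text
time_s: 1.73
ee_pos: [0.4657, -0.0555, 0.0801]
orientation: [-0.0, 1.0, 0.016, -0.001]
wrist_force: [0.7, 0.7, 1.4]
finger_gap: 0.58
finger_force: 0.0
```

```bash
python3 - <<'E'
from h import *
s=manip.get_image("scene"); crop(s,200,110,160,110,5,"pics/c.png")
E
python3 go.py 0.467 -0.054 0.019 0.03
```

```text
t 1.78 pos [ 0.4661 -0.0563  0.0807] shift [ 0.001  -0.0023  0.0617] roll -0.0 toolZ [ 0.    -0.001 -1.   ]
```

View pics/c.png

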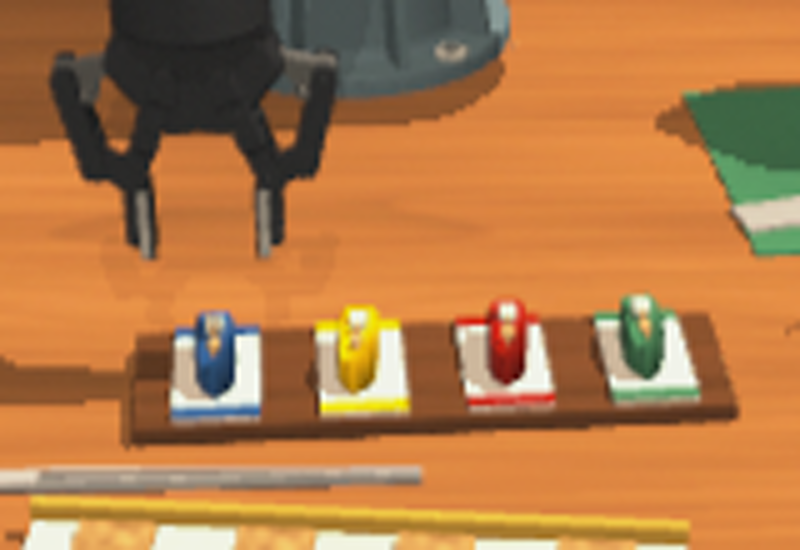

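The gripper stands above and behind the blue hull (hull at crop 213,350; pads at 145–265, row 250), aligned with it and with clear room beside the neighbours. I descend and grip.

>>> arm_command:
  plan:
    - {"translation": [0.001,-0.002,0.01],"roll": 0}
    - {"translation": [0.001,-0.002,0.027],"roll": 0}
    - {"translation": [0.001,-0.002,0.044],"roll": 0}
    - {"translation": [0.001,-0.002,0.056],"roll": 0}
    - {"translation": [0.001,-0.002,0.061],"roll": 0}
    - {"translation": [0.001,-0.002,0.061],"roll": 0}

```text
time_s: 2.28
ee_pos: [0.4661, -0.0541, 0.0183]
orientation: [-0.0, 1.0, 0.014, -0.001]
wrist_force: [-0.1, -0.6, 1.0]
finger_gap: 0.586
finger_force: 0.0
```

>>> arm_command:
  plan:
    - {"translation": [0,0,0],"roll": 0}
    - {"translation": [0,0,0],"roll": 0}
    - {"translation": [0,0,0],"roll": 0}
    - {"translation": [0,0,0],"roll": 0}
    - {"translation": [0,0,0],"roll": 0}
    - {"translation": [0,0,0],"roll": 0}
  jaw: 0.01
  newtons: 30

```text
time_s: 2.78
ee_pos: [0.468, -0.0539, 0.0203]
orientation: [0.001, 1.0, 0.015, 0.001]
wrist_force: [-1.0, -1.1, 5.3]
finger_gap: 0.224
finger_force: 30.4
```

```bash
python3 go.py 0.654 0.1285 0.11 -0.081
```

```text
t 2.78 pos [ 0.468  -0.0539  0.0203] shift [ 0.1916 -0.1767 -0.0895] roll 6.4 toolZ [ 0.002 -0.001 -1.   ]
```

>>> arm_command:
  plan:
    - {"translation": [0,0,-0.01],"roll": 0}
    - {"translation": [0,0,-0.035],"roll": 0}
    - {"translation": [0.003,-0.003,-0.065],"roll": 0}
    - {"translation": [0.015,-0.014,-0.085],"roll": 1}
    - {"translation": [0.04,-0.037,-0.09],"roll": 2}
    - {"translation": [0.065,-0.06,-0.09],"roll": 3}
    - {"translation": [0.09,-0.083,-0.09],"roll": 4}
    - {"translation": [0.115,-0.106,-0.09],"roll": 5}
    - {"translation": [0.14,-0.129,-0.09],"roll": 6}
    - {"translation": [0.165,-0.152,-0.09],"roll": 6.4}
    - {"translation": [0.182,-0.168,-0.09],"roll": 6.4}
    - {"translation": [0.192,-0.177,-0.09],"roll": 6.4}

```text
time_s: 3.78
ee_pos: [0.655, 0.1319, 0.1099]
orientation: [-0.0, 0.999, -0.04, 0.0]
wrist_force: [0.9, -0.3, -0.3]
finger_gap: 0.225
finger_force: 29.6
```

>>> arm_command:
  plan:
    - {"translation": [0,0,0],"roll": 0}
    - {"translation": [0,0,0],"roll": 0}

```text
time_s: 3.95
ee_pos: [0.6533, 0.1297, 0.1092]
orientation: [0.0, 0.999, -0.04, -0.0]
wrist_force: [-0.8, 0.4, -1.4]
finger_gap: 0.227
finger_force: 29.6
```

```bash
python3 go.py 0.6545 0.1285 0.0205 -0.081;python3 - <<'E'
from h import *
s=manip.get_image("top"); crop(s,250,110,200,150,4,"pics/d.png")
print(manip.sense()["finger_gap"])
E
python3 go.py 0.6545 0.1285 0.0205 -0.081
```

```text
t 3.95 pos [0.6533 0.1297 0.1092] shift [0.0014 0.0011 0.0887] roll 0.0 toolZ [-0.001 -0.    -1.   ]
0.22762706121229218
t 4.0 pos [0.6528 0.1291 0.1092] shift [0.0018 0.0004 0.0887] roll -0.0 toolZ [-0.001 -0.    -1.   ]
```

View pics/d.png

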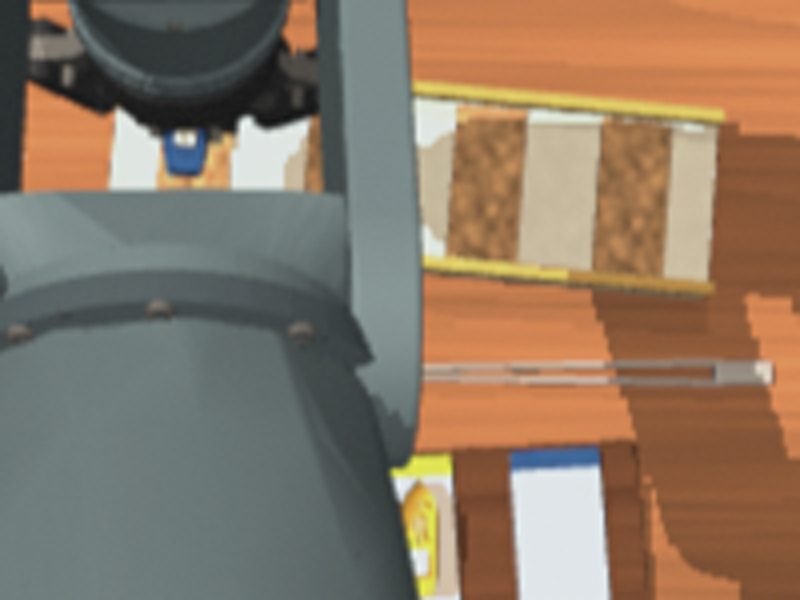

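The blue hull is in the grip above the left bed (stern at about crop 185,150), upright and in line. The rest of the scene is undisturbed. I lower it and release.

>>> arm_command:
  plan:
    - {"translation": [0.001,0.0005,0.01],"roll": 0}
    - {"translation": [0.001,0.0005,0.03],"roll": 0}
    - {"translation": [0.001,0.0005,0.05],"roll": 0}
    - {"translation": [0.001,0.0005,0.07],"roll": 0}
    - {"translation": [0.001,0.0005,0.08],"roll": 0}
    - {"translation": [0.001,0.0005,0.085],"roll": 0}
    - {"translation": [0.001,0.0005,0.0885],"roll": 0}
    - {"translation": [0.001,0.0005,0.0885],"roll": 0}
    - {"translation": [0.001,0.0005,0.0885],"roll": 0}

```text
time_s: 4.75
ee_pos: [0.6555, 0.1284, 0.0219]
orientation: [-0.0, 0.999, -0.041, 0.001]
wrist_force: [0.5, 0.8, -0.7]
finger_gap: 0.225
finger_force: 29.5
```

>>> arm_command:
  plan:
    - {"translation": [0,0,0],"roll": 0}
    - {"translation": [0,0,0],"roll": 0}
    - {"translation": [0,0,0],"roll": 0}
    - {"translation": [0,0,0],"roll": 0}
    - {"translation": [0,0,-0.01],"roll": 0}
    - {"translation": [0,0,-0.03],"roll": 0}
    - {"translation": [0,0,-0.055],"roll": 0}
    - {"translation": [0,0,-0.07],"roll": 0}
  jaw: 0.048

```text
time_s: 5.42
ee_pos: [0.6558, 0.1288, 0.094]
orientation: [-0.0, 0.999, -0.041, 0.002]
wrist_force: [0.9, -0.8, 0.6]
finger_gap: 0.553
finger_force: 0.0
```

```bash
python3 go.py 0.464 0.018 0.09 -0.03
```

```text
t 5.42 pos [0.6558 0.1288 0.094 ] shift [-0.1822  0.126   0.0034] roll -3.0 toolZ [ 0.003  0.    -1.   ]
```

>>> arm_command:
  plan:
    - {"translation": [-0.012,0.008,0],"roll": 0}
    - {"translation": [-0.037,0.026,0],"roll": -1}
    - {"translation": [-0.065,0.045,0],"roll": -2}
    - {"translation": [-0.093,0.064,0],"roll": -3}
    - {"translation": [-0.121,0.084,0],"roll": -3}
    - {"translation": [-0.149,0.103,0.002],"roll": -3}
    - {"translation": [-0.171,0.118,0.003],"roll": -3}
    - {"translation": [-0.182,0.126,0.003],"roll": -3}
    - {"translation": [-0.182,0.126,0.003],"roll": -3}
    - {"translation": [-0.182,0.126,0.003],"roll": -3}

```text
time_s: 6.25
ee_pos: [0.4636, 0.0176, 0.0887]
orientation: [0.0, 1.0, -0.015, 0.001]
wrist_force: [0.0, -0.4, -0.5]
finger_gap: 0.56
finger_force: 0.0
```

```bash
python3 - <<'E'
from h import *
s=manip.get_image("scene"); crop(s,190,110,200,150,4,"pics/e.png")
E
for i in 1 2; do python3 go.py 0.464 0.018 0.021 -0.03; python3 -c "from rig import manip;manip.get_image('top')"; done
```

```text
t 6.3 pos [0.4642 0.0178 0.0888] shift [-0.0004 -0.0002  0.0678] roll -0.0 toolZ [ 0.002 -0.    -1.   ]
t 6.35 pos [0.4645 0.018  0.0886] shift [-0.0006 -0.      0.0676] roll 0.0 toolZ [ 0.002 -0.    -1.   ]
```

View pics/e.png

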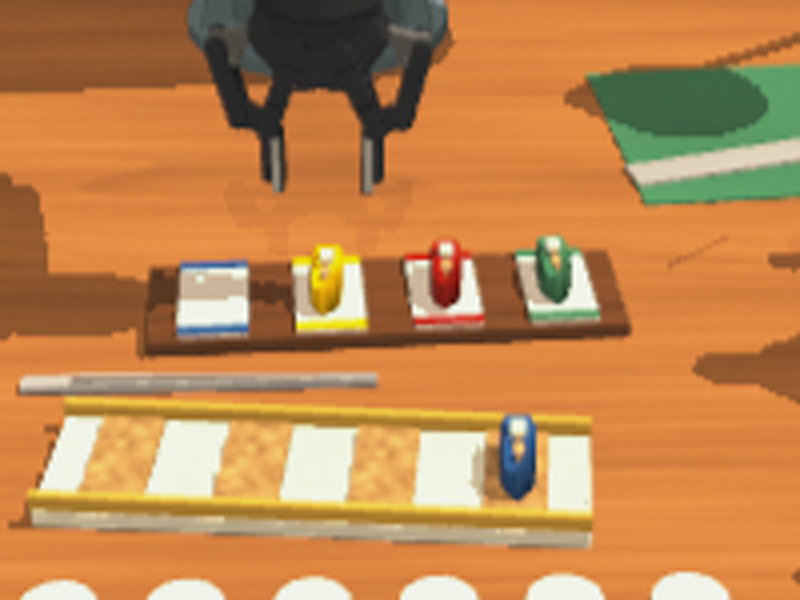

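Blue stands upright and central on the left bed (crop 518,455), and the gripper is aligned above yellow (crop 325,280).

>>> arm_command:
  plan:
    - {"translation": [0,0,0.012],"roll": 0}
    - {"translation": [0,0,0.03],"roll": 0}
    - {"translation": [0,0,0.048],"roll": 0}
    - {"translation": [0,0,0.062],"roll": 0}
    - {"translation": [0,0,0.0675],"roll": 0}
    - {"translation": [0,0,0.0675],"roll": 0}

```text
time_s: 6.9
ee_pos: [0.4624, 0.0185, 0.019]
orientation: [-0.0, 1.0, -0.014, -0.001]
wrist_force: [-0.5, 0.1, -0.1]
finger_gap: 0.564
finger_force: 0.0
```

>>> arm_command:
  plan:
    - {"translation": [0,0,0],"roll": 0}
    - {"translation": [0,0,0],"roll": 0}
    - {"translation": [0,0,0],"roll": 0}
    - {"translation": [0,0,0],"roll": 0}
    - {"translation": [0,0,0],"roll": 0}
    - {"translation": [0,0,0],"roll": 0}
  jaw: 0.01
  newtons: 30

```text
time_s: 7.4
ee_pos: [0.464, 0.0178, 0.0213]
orientation: [0.0, 1.0, -0.015, 0.001]
wrist_force: [-0.0, 1.5, 6.6]
finger_gap: 0.223
finger_force: 31.5
```

```bash
python3 go.py 0.6484 0.0547 0.11 -0.081
```

```text
t 7.4 pos [0.464  0.0178 0.0213] shift [ 0.1834 -0.0423 -0.0883] roll 2.9 toolZ [ 0.002 -0.    -1.   ]
```

>>> arm_command:
  plan:
    - {"translation": [0,0,-0.01],"roll": 0}
    - {"translation": [0,0,-0.035],"roll": 0}
    - {"translation": [0.003,-0.001,-0.065],"roll": 0}
    - {"translation": [0.015,-0.004,-0.085],"roll": 1}
    - {"translation": [0.04,-0.009,-0.09],"roll": 2}
    - {"translation": [0.065,-0.015,-0.09],"roll": 3}
    - {"translation": [0.09,-0.021,-0.09],"roll": 3}
    - {"translation": [0.115,-0.026,-0.09],"roll": 3}
    - {"translation": [0.14,-0.032,-0.09],"roll": 3}
    - {"translation": [0.162,-0.037,-0.09],"roll": 3}
    - {"translation": [0.177,-0.041,-0.09],"roll": 3}
    - {"translation": [0.1835,-0.0425,-0.09],"roll": 3}

```text
time_s: 8.4
ee_pos: [0.6492, 0.0553, 0.1108]
orientation: [-0.0, 0.999, -0.041, 0.0]
wrist_force: [0.5, -0.3, -0.7]
finger_gap: 0.227
finger_force: 30.7
```

>>> arm_command:
  plan:
    - {"translation": [0,0,0],"roll": 0}
    - {"translation": [0,0,0],"roll": 0}
    - {"translation": [0,0,0],"roll": 0}

```text
time_s: 8.65
ee_pos: [0.6464, 0.0549, 0.1101]
orientation: [0.0, 0.999, -0.041, -0.001]
wrist_force: [-1.0, -0.8, -1.0]
finger_gap: 0.224
finger_force: 30.7
```

```bash
for i in 1 2; do python3 go.py 0.6484 0.0547 0.0215 -0.081; python3 -c "from rig import manip;manip.get_image('top')"; done
```

```text
t 8.65 pos [0.6464 0.0549 0.1101] shift [0.0022 0.     0.0886] roll -0.0 toolZ [-0.001  0.    -1.   ]
t 8.7 pos [0.6465 0.0549 0.1102] shift [0.002  0.     0.0887] roll -0.1 toolZ [-0.001  0.    -1.   ]
```

>>> arm_command:
  plan:
    - {"translation": [0.001,0,0.01],"roll": 0}
    - {"translation": [0.001,0,0.03],"roll": 0}
    - {"translation": [0.001,0,0.05],"roll": 0}
    - {"translation": [0.001,0,0.07],"roll": 0}
    - {"translation": [0.001,0,0.08],"roll": 0}
    - {"translation": [0.001,0,0.085],"roll": 0}
    - {"translation": [0.001,0,0.0885],"roll": 0}
    - {"translation": [0.001,0,0.0885],"roll": 0}
    - {"translation": [0.001,0,0.0885],"roll": 0}

```text
time_s: 9.5
ee_pos: [0.6495, 0.0548, 0.0228]
orientation: [0.0, 0.999, -0.041, 0.001]
wrist_force: [-0.1, -0.4, 0.1]
finger_gap: 0.219
finger_force: 30.7
```

>>> arm_command:
  plan:
    - {"translation": [0,0,0],"roll": 0}
    - {"translation": [0,0,0],"roll": 0}
    - {"translation": [0,0,0],"roll": 0}
    - {"translation": [0,0,0],"roll": 0}
    - {"translation": [0,0,-0.01],"roll": 0}
    - {"translation": [0,0,-0.03],"roll": 0}
    - {"translation": [0,0,-0.055],"roll": 0}
    - {"translation": [0,0,-0.07],"roll": 0}
  jaw: 0.048

```text
time_s: 10.17
ee_pos: [0.6497, 0.0548, 0.0949]
orientation: [0.0, 0.999, -0.041, 0.001]
wrist_force: [1.4, -0.4, -0.1]
finger_gap: 0.563
finger_force: 0.0
```

```bash
python3 go.py 0.457 0.0945 0.09 -0.03
```

```text
t 10.17 pos [0.6497 0.0548 0.0949] shift [-0.1954 -0.0238  0.0043] roll -3.0 toolZ [ 0.003 -0.    -1.   ]
```

Next is red.

>>> arm_command:
  plan:
    - {"translation": [-0.012,-0.001,0],"roll": 0}
    - {"translation": [-0.037,-0.005,0],"roll": -1}
    - {"translation": [-0.067,-0.008,0],"roll": -2}
    - {"translation": [-0.097,-0.012,0],"roll": -3}
    - {"translation": [-0.127,-0.016,0],"roll": -3}
    - {"translation": [-0.157,-0.02,0.002],"roll": -3}
    - {"translation": [-0.182,-0.022,0.004],"roll": -3}
    - {"translation": [-0.195,-0.024,0.004],"roll": -3}
    - {"translation": [-0.195,-0.024,0.004],"roll": -3}
    - {"translation": [-0.195,-0.024,0.004],"roll": -3}

```text
time_s: 11.0
ee_pos: [0.4568, 0.0949, 0.0888]
orientation: [0.0, 1.0, -0.015, 0.001]
wrist_force: [0.3, 0.5, 0.7]
finger_gap: 0.564
finger_force: 0.0
```

```bash
python3 - <<'E'
from h import *
s=manip.get_image("scene"); crop(s,190,110,200,150,4,"pics/f.png")
E
for i in 1 2; do python3 go.py 0.457 0.0945 0.021 -0.03; python3 -c "from rig import manip;manip.get_image('top')"; done
```

```text
t 11.05 pos [0.4577 0.0946 0.0889] shift [-0.0009  0.0002  0.0679] roll 0.0 toolZ [ 0.003 -0.    -1.   ]
t 11.1 pos [0.4579 0.0945 0.0887] shift [-0.0011  0.      0.0677] roll 0.0 toolZ [ 0.003 -0.    -1.   ]
```

View pics/f.png

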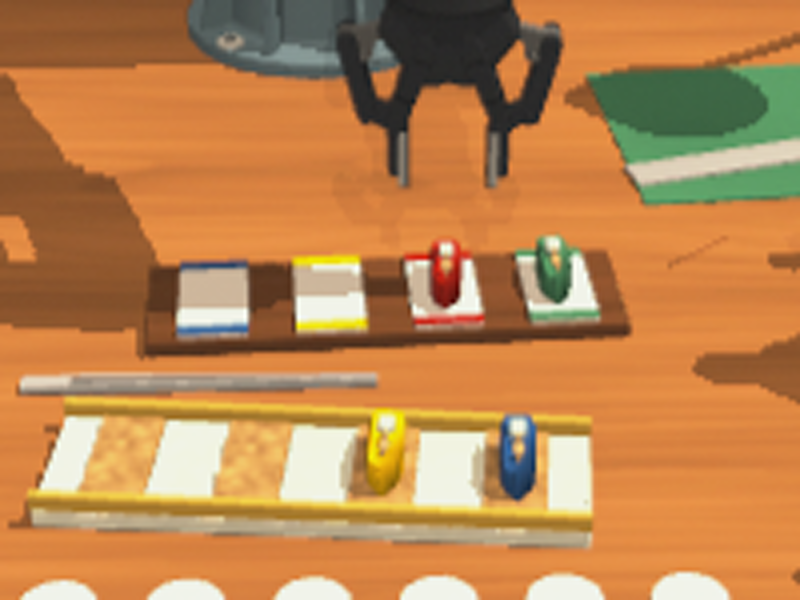

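Yellow (385,450) and blue (518,455) both stand on the middle of their beds. The gripper is above red (445,270).

>>> arm_command:
  plan:
    - {"translation": [0,0,0.012],"roll": 0}
    - {"translation": [0,0,0.03],"roll": 0}
    - {"translation": [0,0,0.048],"roll": 0}
    - {"translation": [0,0,0.062],"roll": 0}
    - {"translation": [0,0,0.0675],"roll": 0}
    - {"translation": [0,0,0.0675],"roll": 0}

```text
time_s: 11.65
ee_pos: [0.4558, 0.0946, 0.019]
orientation: [-0.0, 1.0, -0.015, -0.001]
wrist_force: [-0.9, 0.1, 0.8]
finger_gap: 0.561
finger_force: 0.0
```

>>> arm_command:
  plan:
    - {"translation": [0,0,0],"roll": 0}
    - {"translation": [0,0,0],"roll": 0}
    - {"translation": [0,0,0],"roll": 0}
    - {"translation": [0,0,0],"roll": 0}
    - {"translation": [0,0,0],"roll": 0}
    - {"translation": [0,0,0],"roll": 0}
  jaw: 0.01
  newtons: 30

```text
time_s: 12.15
ee_pos: [0.4574, 0.0947, 0.0213]
orientation: [0.0, 1.0, -0.015, 0.001]
wrist_force: [-0.6, -0.7, 6.2]
finger_gap: 0.223
finger_force: 31.2
```

```bash
python3 go.py 0.6424 -0.019 0.11 -0.081
```

```text
t 12.15 pos [0.4574 0.0947 0.0213] shift [ 0.1885  0.1082 -0.0882] roll 3.0 toolZ [ 0.002 -0.    -1.   ]
```

>>> arm_command:
  plan:
    - {"translation": [0,0,-0.01],"roll": 0}
    - {"translation": [0,0,-0.035],"roll": 0}
    - {"translation": [0.003,0.002,-0.065],"roll": 0}
    - {"translation": [0.015,0.009,-0.085],"roll": 1}
    - {"translation": [0.04,0.023,-0.09],"roll": 2}
    - {"translation": [0.067,0.038,-0.09],"roll": 3}
    - {"translation": [0.094,0.054,-0.09],"roll": 3}
    - {"translation": [0.121,0.069,-0.09],"roll": 3}
    - {"translation": [0.148,0.085,-0.09],"roll": 3}
    - {"translation": [0.17,0.098,-0.09],"roll": 3}
    - {"translation": [0.183,0.105,-0.09],"roll": 3}
    - {"translation": [0.1885,0.108,-0.09],"roll": 3}

```text
time_s: 13.15
ee_pos: [0.6429, -0.0202, 0.1107]
orientation: [0.0, 0.999, -0.042, 0.0]
wrist_force: [-0.0, 0.1, -1.1]
finger_gap: 0.229
finger_force: 30.4
```

>>> arm_command:
  plan:
    - {"translation": [0,0,0],"roll": 0}
    - {"translation": [0,0,0],"roll": 0}
    - {"translation": [0,0,0],"roll": 0}

```text
time_s: 13.4
ee_pos: [0.6402, -0.0178, 0.1101]
orientation: [-0.0, 0.999, -0.041, -0.001]
wrist_force: [0.1, 0.6, -1.1]
finger_gap: 0.226
finger_force: 30.4
```

```bash
for i in 1 2; do python3 go.py 0.6424 -0.019 0.0215 -0.081; python3 -c "from rig import manip;manip.get_image('top')"; done
```

```text
t 13.4 pos [ 0.6402 -0.0178  0.1101] shift [0.0024 0.0011 0.0886] roll -0.0 toolZ [-0.001  0.    -1.   ]
t 13.45 pos [ 0.6404 -0.0178  0.1103] shift [0.0022 0.0011 0.0888] roll 0.0 toolZ [-0.001  0.    -1.   ]
```

>>> arm_command:
  plan:
    - {"translation": [0.001,0.001,0.01],"roll": 0}
    - {"translation": [0.001,0.001,0.03],"roll": 0}
    - {"translation": [0.001,0.001,0.05],"roll": 0}
    - {"translation": [0.001,0.001,0.07],"roll": 0}
    - {"translation": [0.001,0.001,0.08],"roll": 0}
    - {"translation": [0.001,0.001,0.085],"roll": 0}
    - {"translation": [0.001,0.001,0.0885],"roll": 0}
    - {"translation": [0.001,0.001,0.0885],"roll": 0}
    - {"translation": [0.001,0.001,0.0885],"roll": 0}

```text
time_s: 14.25
ee_pos: [0.6432, -0.0199, 0.0228]
orientation: [0.0, 0.999, -0.041, 0.001]
wrist_force: [0.1, -0.1, -0.7]
finger_gap: 0.222
finger_force: 30.5
```

>>> arm_command:
  plan:
    - {"translation": [0,0,0],"roll": 0}
    - {"translation": [0,0,0],"roll": 0}
    - {"translation": [0,0,0],"roll": 0}
    - {"translation": [0,0,0],"roll": 0}
    - {"translation": [0,0,-0.01],"roll": 0}
    - {"translation": [0,0,-0.03],"roll": 0}
    - {"translation": [0,0,-0.055],"roll": 0}
    - {"translation": [0,0,-0.07],"roll": 0}
  jaw: 0.048

```text
time_s: 14.92
ee_pos: [0.6435, -0.02, 0.0949]
orientation: [0.0, 0.999, -0.041, 0.001]
wrist_force: [1.2, -0.4, 1.3]
finger_gap: 0.557
finger_force: 0.0
```

```bash
python3 go.py 0.452 0.165 0.09 0.03
```

```text
t 14.92 pos [ 0.6435 -0.02    0.0949] shift [-0.2059 -0.1687  0.0043] roll -6.4 toolZ [ 0.003 -0.001 -1.   ]
```

>>> arm_command:
  plan:
    - {"translation": [-0.01,-0.008,0],"roll": 0}
    - {"translation": [-0.033,-0.027,0],"roll": -1}
    - {"translation": [-0.058,-0.048,0],"roll": -2}
    - {"translation": [-0.083,-0.068,0],"roll": -3}
    - {"translation": [-0.108,-0.088,0],"roll": -4}
    - {"translation": [-0.133,-0.109,0.002],"roll": -5}
    - {"translation": [-0.158,-0.13,0.004],"roll": -6}
    - {"translation": [-0.18,-0.148,0.004],"roll": -6.4}
    - {"translation": [-0.197,-0.162,0.004],"roll": -6.4}
    - {"translation": [-0.206,-0.169,0.004],"roll": -6.4}
    - {"translation": [-0.206,-0.169,0.004],"roll": -6.4}
    - {"translation": [-0.206,-0.169,0.004],"roll": -6.4}

```text
time_s: 15.92
ee_pos: [0.4518, 0.1655, 0.0886]
orientation: [0.0, 1.0, 0.016, 0.001]
wrist_force: [1.1, 0.4, 0.6]
finger_gap: 0.566
finger_force: 0.0
```

```bash
python3 - <<'E'
from h import *
s=manip.get_image("scene"); crop(s,190,110,200,150,4,"pics/g.png")
E
for i in 1 2; do python3 go.py 0.452 0.165 0.021 0.03; python3 -c "from rig import manip;manip.get_image('top')"; done
```

```text
t 15.97 pos [0.4523 0.165  0.0885] shift [-0.0004  0.      0.0675] roll -0.0 toolZ [ 0.002 -0.    -1.   ]
t 16.02 pos [0.4524 0.1648 0.0884] shift [-0.0005 -0.0002  0.0674] roll -0.0 toolZ [ 0.002 -0.    -1.   ]
```

View pics/g.png

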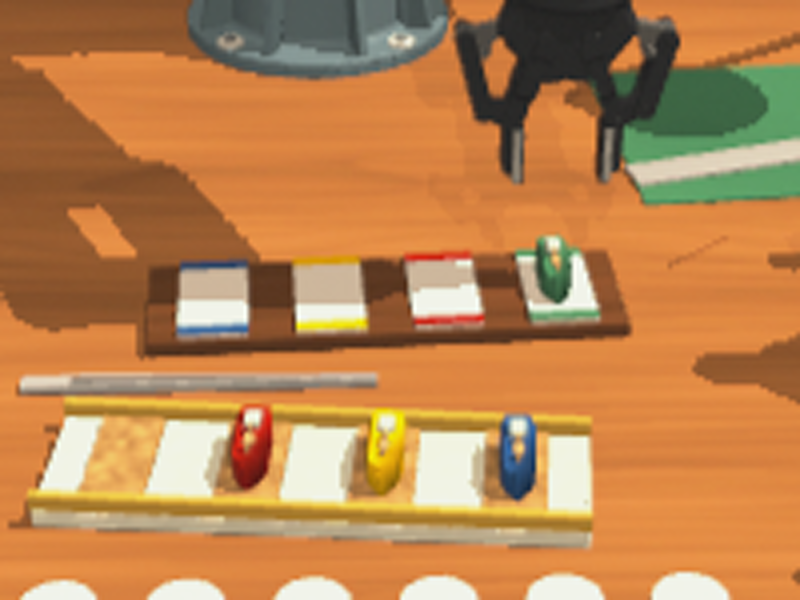

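Red (252,445) also stands centred. The gripper is above green (553,268).

>>> arm_command:
  plan:
    - {"translation": [0,0,0.012],"roll": 0}
    - {"translation": [0,0,0.03],"roll": 0}
    - {"translation": [0,0,0.048],"roll": 0}
    - {"translation": [0,0,0.062],"roll": 0}
    - {"translation": [0,0,0.0675],"roll": 0}
    - {"translation": [0,0,0.0675],"roll": 0}

```text
time_s: 16.57
ee_pos: [0.4504, 0.1646, 0.019]
orientation: [0.0, 1.0, 0.014, -0.001]
wrist_force: [0.3, -0.9, 0.2]
finger_gap: 0.56
finger_force: 0.0
```

>>> arm_command:
  plan:
    - {"translation": [0,0,0],"roll": 0}
    - {"translation": [0,0,0],"roll": 0}
    - {"translation": [0,0,0],"roll": 0}
    - {"translation": [0,0,0],"roll": 0}
    - {"translation": [0,0,0],"roll": 0}
    - {"translation": [0,0,0],"roll": 0}
  jaw: 0.01
  newtons: 30

```text
time_s: 17.07
ee_pos: [0.452, 0.1655, 0.0213]
orientation: [-0.0, 1.0, 0.015, 0.001]
wrist_force: [-0.0, -0.4, 6.8]
finger_gap: 0.224
finger_force: 31.4
```

```bash
python3 go.py 0.6364 -0.0928 0.11 -0.081
```

```text
t 17.07 pos [0.452  0.1655 0.0213] shift [ 0.1768  0.2637 -0.0883] roll 6.4 toolZ [ 0.002  0.    -1.   ]
```

>>> arm_command:
  plan:
    - {"translation": [0,0,-0.01],"roll": 0}
    - {"translation": [0,0,-0.035],"roll": 0}
    - {"translation": [0.001,0.002,-0.065],"roll": 0}
    - {"translation": [0.009,0.014,-0.085],"roll": 1}
    - {"translation": [0.025,0.037,-0.09],"roll": 2}
    - {"translation": [0.043,0.064,-0.09],"roll": 3}
    - {"translation": [0.061,0.091,-0.09],"roll": 4}
    - {"translation": [0.079,0.118,-0.09],"roll": 5}
    - {"translation": [0.097,0.145,-0.09],"roll": 6}
    - {"translation": [0.115,0.172,-0.09],"roll": 6.4}
    - {"translation": [0.13,0.194,-0.09],"roll": 6.4}
    - {"translation": [0.14,0.209,-0.09],"roll": 6.4}

```text
time_s: 18.07
ee_pos: [0.5982, -0.0416, 0.1109]
orientation: [0.0, 0.999, -0.042, 0.0]
wrist_force: [0.0, -0.2, -0.5]
finger_gap: 0.227
finger_force: 30.6
```

```bash
python3 go.py 0.6364 -0.0928 0.11 -0.081
```

```text
t 18.07 pos [ 0.5982 -0.0416  0.1109] shift [0.0423 0.0479 0.001 ] roll -0.1 toolZ [ 0.001 -0.    -1.   ]
```

>>> arm_command:
  plan:
    - {"translation": [0.012,0.013,0],"roll": 0}
    - {"translation": [0.025,0.028,0],"roll": 0}
    - {"translation": [0.036,0.041,0],"roll": 0}
    - {"translation": [0.042,0.048,0],"roll": 0}
    - {"translation": [0.042,0.048,0],"roll": 0}
    - {"translation": [0.042,0.048,0],"roll": 0}
    - {"translation": [0.042,0.048,0],"roll": 0}

```text
time_s: 18.65
ee_pos: [0.6342, -0.0895, 0.1101]
orientation: [-0.0, 0.999, -0.041, -0.001]
wrist_force: [0.1, 0.8, -0.7]
finger_gap: 0.223
finger_force: 30.6
```

```bash
for i in 1 2; do python3 go.py 0.6364 -0.0928 0.0215 -0.081; python3 -c "from rig import manip;manip.get_image('top')"; done
```

```text
t 18.65 pos [ 0.6342 -0.0895  0.1101] shift [0.0026 0.0032 0.0886] roll -0.0 toolZ [-0.001  0.001 -1.   ]
t 18.7 pos [ 0.6343 -0.0894  0.1102] shift [0.0025 0.0033 0.0887] roll 0.0 toolZ [-0.001  0.001 -1.   ]
```

>>> arm_command:
  plan:
    - {"translation": [0.001,0.002,0.01],"roll": 0}
    - {"translation": [0.001,0.002,0.03],"roll": 0}
    - {"translation": [0.001,0.002,0.05],"roll": 0}
    - {"translation": [0.001,0.002,0.07],"roll": 0}
    - {"translation": [0.001,0.002,0.08],"roll": 0}
    - {"translation": [0.001,0.002,0.085],"roll": 0}
    - {"translation": [0.001,0.002,0.0885],"roll": 0}
    - {"translation": [0.001,0.002,0.0885],"roll": 0}
    - {"translation": [0.001,0.002,0.0885],"roll": 0}

```text
time_s: 19.5
ee_pos: [0.6367, -0.0928, 0.0228]
orientation: [0.0, 0.999, -0.041, 0.001]
wrist_force: [0.6, -0.3, -0.6]
finger_gap: 0.229
finger_force: 30.6
```

>>> arm_command:
  plan:
    - {"translation": [0,0,0],"roll": 0}
    - {"translation": [0,0,0],"roll": 0}
    - {"translation": [0,0,0],"roll": 0}
    - {"translation": [0,0,0],"roll": 0}
    - {"translation": [0,0,-0.01],"roll": 0}
    - {"translation": [0,0,-0.03],"roll": 0}
    - {"translation": [0,0,-0.055],"roll": 0}
    - {"translation": [0,0,-0.085],"roll": 0}
    - {"translation": [0,0,-0.11],"roll": 0}
    - {"translation": [0,0,-0.12],"roll": 0}
  jaw: 0.048

```text
time_s: 20.33
ee_pos: [0.6382, -0.0933, 0.1472]
orientation: [0.001, 0.999, -0.041, 0.003]
wrist_force: [0.8, -1.0, 1.4]
finger_gap: 0.565
finger_force: 0.0
```

>>> arm_command:
  plan:
    - {"translation": [-0.01,0.01,0],"roll": 0}
    - {"translation": [-0.035,0.035,0],"roll": 0}
    - {"translation": [-0.06,0.06,0],"roll": 0}
    - {"translation": [-0.085,0.085,0],"roll": 0}
    - {"translation": [-0.11,0.11,0],"roll": 0}
    - {"translation": [-0.135,0.135,0],"roll": 0}
    - {"translation": [-0.16,0.16,0],"roll": 0}
    - {"translation": [-0.185,0.185,0],"roll": 0}
    - {"translation": [-0.21,0.21,0],"roll": 0}
    - {"translation": [-0.23,0.23,0],"roll": 0}
    - {"translation": [-0.24,0.24,0],"roll": 0}
    - {"translation": [-0.24,0.24,0],"roll": 0}

```text
time_s: 21.33
ee_pos: [0.3749, -0.3139, 0.1416]
orientation: [0.0, 0.999, -0.043, -0.0]
wrist_force: [0.2, -0.3, 0.7]
finger_gap: 0.56
finger_force: 0.0
```

```bash
python3 - <<'E'
from fit import *
im=manip.get_image("top"); crop(im,250,110,200,150,4,"pics/i.png")
for n,y in dict(green=-.111,red=-.037,yellow=.037,blue=.111).items():
    b=T(B,[(0,y,0)])[0][:2]; p,c=hull(im,HUE[n],b)
    d=p[:2]-b; k,s=np.cos(B[2]),np.sin(B[2])
    print(n,"off mm",(np.array([k*d[0]+s*d[1],-s*d[0]+k*d[1]])*1000).round(1),"dyaw",(p[2]-B[2]).round(3),round(c,3))
E
```

```text
D [0.4613 0.0561 0.065 ] 0.4206204766958308 B [ 0.6494  0.0175 -0.0811] 0.586002462821483
green off mm [0.2 0.5] dyaw -0.039 0.197
red off mm [ 0.6 -0.6] dyaw 0.034 0.123
yellow off mm [26.3  6.7] dyaw 1.162 0.678
blue off mm [1.2 0.4] dyaw 0.04 0.166
```

View pics/i.png

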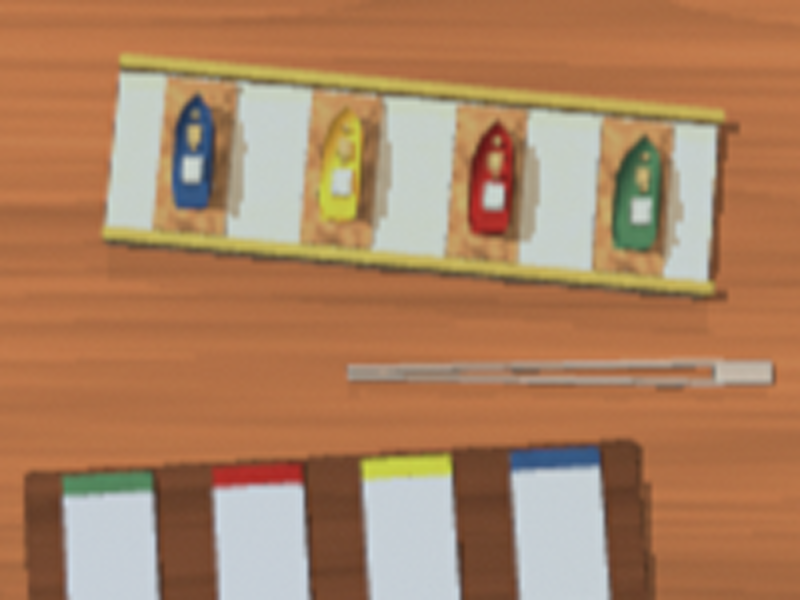

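All four hulls stand upright on their mirrored beds: blue (193,155), yellow (341,165), red (493,178) and green (638,195). The fit puts blue, red and green within about 1 mm of bed centre. The yellow fit latched onto the similar-coloured cork, but in the picture yellow sits as centrally as the others. The tweezers have not moved.

```bash
python3 -c "
from rig import manip
print(manip.finish_job())"
```

```text
the job is handed in; nothing more can be done
None
```

All four hulls are on the bottling rack in reverse order (left to right: blue, yellow, red, green), upright and centred; the tweezers and flask were left alone, and the job was handed in at about 21 s, with no verdict shown.

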